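# Load the rings of a demonstration water filter

## Task

Load the clear filter column of the garden science stall: drop the tall white ring with the wide hole (the spacer) into it so that it lies flat on the bottom, then drop the low white ring with the small hole (the filter) in, flat on top of the spacer. Only these two rings fit the tube; of the two other white rings on the table, one is too wide for it and one too narrow.

Things in the scene. Friction and masses are not known exactly. Their poses are not given: they have to be found in the camera images.
- column_mouth (a point): Centre of the filter column's open mouth, level with the rim 58 mm above the table, z up. The column, fixed to the table, is a clear tube with a white rim on a round white base (94 mm wide, 16 mm tall, small steel tap). The mouth is 86 mm wide inside (94 outside) and narrows over the top 16 mm to a straight bore 70 mm wide; the flat floor is 42 mm below this point.
- spacer_center (a point): Centre (half-way up) of the spacer: a white ceramic ring lying flat on the table, 52 mm in outer diameter, 18 mm tall, wide hole 36 mm, about 45 g. z is its axis, up. Seated on the column's floor, this point is 33 mm below the mouth. Fingers round a ring do not fit into the tube: let go with the fingertips just above the rim and the ring drops in.
- filter_center (a point): Centre (half-way up) of the filter: a white ceramic ring lying flat on the table, 52 mm in outer diameter, 11 mm tall, small hole 14 mm, about 50 g. z is its axis, up. Seated on the spacer, this point is 18.5 mm below the mouth. Bystanders, at least 120 mm away centre to centre, at most 55 mm tall: white rings 90 mm and 34 mm wide, a brown jar 48 mm wide.
Things that resemble listed ones, but are neither listed nor needed, are in the scene too. What is shaped like the part that bears filter_center but blue is not meant. What is shaped like the part that bears spacer_center but green is not meant.

How it is judged:
By the outcome, as a careful person would: the job done as asked, in the order asked, and still so for the second after the job is handed in, with the robot touching nothing.
It also fails if it takes over 51 s, if anything falls off the work surface, if the arm or the gripper's body presses on something with over 40 N, if the wrist force passes 120 N, or if a joint passes its speed limit or range.

## Robot

A 6-joint arm with a two-finger parallel gripper is mounted at the origin on the work surface. World frame = base frame: x ahead of the robot, y to its left, z up, the work surface at z = 0. Lengths are in m, angles in degrees, forces in N, time in s.
With the tool pointing down it reaches from about 0.4 to 0.825 m from the base axis. Payload 7 kg.
Tool frame: the origin (TCP) lies midway between the tips of the shut fingers; the grasp point (between the pads) lies 19 mm behind it (r.grip_point_offset is the z of the grasp point in the tool frame, in m); z points along the fingers, y is the line along which they close (so a half turn about z gives the same grasp; the last joint's range is limited). The gripper opens to 88 mm and grips with 3 to 60 N. Pads are 19 mm wide; open, the fingers measure 130 mm over their backs; the gripper's body (78 mm by 193 mm) begins 47 mm behind the grasp point.
Start: joints at [-49.441, 20.546, 0.682, 0, -70.136, -16.507], TCP at [0.275, -0.616, 0.227] pointing down, gripper open.
Joint ranges: [-176.03, 176.03], [-82.01, 121.73], [-58.28, 71.71], [-173.87, 95.51], [-174.79, -0.11], [-173.66, 173.66]. Speed limits (degrees/s): [136.94, 136.94, 172.46, 180, 180, 180].

## Interface

Orientations are given as [roll, pitch, yaw] about the fixed x, y, z axes, in that order (R = Rz(yaw) Ry(pitch) Rx(roll)).
In Python, from plant import r, viewer, recognise, outline_of, pinpoint gives the robot as it stands.
- The arm moves only by the tool move_arm, never from a script. Its argument "targets" is a list of rows, each a list of 2 entries, a list of its own where there are three numbers: the shift along the tool's x, y, z in cm, then the turn, a rotation vector about the tool's x, y, z in rad. A call has 1 to 5 rows; each row is the pose to reach, as a shift and turn from the pose commanded when the call began, along the tool's axes at that moment; what a row does not reach only later rows make up. A row lasts 1/8 s, in which the tool goes at most 62.5 mm and 10.7 degrees, less where a joint would pass 70% of its speed; a pose out of reach is approached as far as the arm can. A call with a gripper value outside its range is refused whole. "jaw" is the finger opening in cm, from 0 to 8.76, set as the call begins (left out, the last holds). The fingers move at their own pace and stop on an object; "squeeze" is the grip in N (left out, the last holds). Time passes only in rows, so rows that repeat a pose let the fingers close. It gives the time, the measured TCP pose, the force, the opening and the grip force at its end, in the units of the state.
- r.get_state(): the state, without advancing time (a new reading comes with each control period).
- viewer.capture(name): name is "scene" or "top" or "wrist"; returns a dict with "image" (400x640x3 uint8, blue, green, red), "intrinsics" (3x3 intrinsics, pixels), "D" ([k1, k2, p1, p2, k3] as OpenCV has them; the pictures are not rectified), "camera_from_world" (4x4, takes a point from world to camera coordinates). Camera axes: x right, y up, looking along -z (the intrinsics and any distortion apply to the point x, -y, -z); pixel columns grow to the right and rows downward; lengths in m; the calibration is good to about 2 mm. A picture is of the moment at which its call begins. There is no depth.
- r.close_job(): hands the job in; it is judged then, once.
Trained networks look in the newest picture that a camera, given by its name, has taken for a name from the list of things; names that differ only in an ending like _2 or _b are one class to them, and where a whole thing is asked for, a point or a joint stands for the part that bears it (a point fixed in the world has none). Each returns a list of dicts, best first, with "score" (0 to 1); they miss things now and then, are a little off and sometimes report something else, mostly with a low value. They report only what shows in the picture. A call takes as long as a camera call. They do not tell look-alikes from the thing itself.
- recognise(label, camera): "box" ([left, top, right, bottom] in pixels, round what is visible of it).
- outline_of(label, camera): "mask" (400x640 bool, what is visible of it) and "box" ([left, top, right, bottom] in pixels, round what is visible of it).
- pinpoint(label, camera): "location" ([row, column] in pixels: a listed point, or the origin of a listed thing).
The state is a dict: "time_s": time; "joints": joint angles; "qd": joint speeds; "joint_torque": joint torques, N m; "tcp_pos": TCP position; "eef_rot": TCP orientation; "contact_force": force on the tool from outside, world axes, zero at the start; "moment": the same for the moment, N m; "gripper_width": finger opening in m; "gripper_force": force on a finger pad.
Only numpy, scipy, OpenCV 4.12 (cv2) and the standard library are available. Lean on these libraries where they do the work, as an engineer would, in place of code of your own. Each camera call takes 0.05 s, during which the arm holds its last target. There are 200 camera calls.

## Working session

There is one attempt and no reset: what is moved stays moved. The work goes in short steps, Python scripts to look and compute and a tool call to move; the robot and the scene stay as the last step left them, time stands still between calls to the robot, and variables do not carry over. Pictures are saved under pics/ and viewed, at most 10 in all, crops included, and the job is handed in when it is done.

Besides the shell and the picture viewer there is one more tool, called after ">>>" as name(argument=value, ...) on one line, values as JSON. move_arm: Moves the arm, as the interface text tells. Its arguments: {"type":"object","properties":{"targets":{"type":"array","items":{"type":"array"}},"jaw":{"type":"number"},"squeeze":{"type":"number"}},"required":["targets"]}

```bash
mkdir -p pics
cat > h.py <<'E'
import numpy as np, cv2
from plant import r, viewer, recognise, outline_of, pinpoint
from scipy.spatial.transform import Rotation as R
def ray(c,px):  # px=(col,row)
    K=np.array(c["intrinsics"]);D=np.array(c["D"],float);T=np.array(c["camera_from_world"])
    u=cv2.undistortPoints(np.array([[px]],float),K,D)[0,0]
    d=T[:3,:3].T@np.array([u[0],-u[1],-1.]); o=-T[:3,:3].T@T[:3,3]
    return o,d
def at_z(c,px,z):
    o,d=ray(c,px); return o+d*(z-o[2])/d[2]
def proj(c,p):
    K=np.array(c["intrinsics"]);D=np.array(c["D"],float);T=np.array(c["camera_from_world"])
    q=T[:3,:3]@np.array(p)+T[:3,3]
    return cv2.projectPoints(np.array([[q[0],-q[1],-q[2]]]),np.zeros(3),np.zeros(3),K,D)[0][0,0]
def tool(p):  # shift in tool axes (cm) from present TCP to world p
    s=r.get_state(); Rt=R.from_euler('xyz',s["eef_rot"],degrees=True)
    return Rt.inv().apply(np.array(p)-s["tcp_pos"])*100
E
python3 - <<'E'
from h import *
s=r.get_state();print(s["time_s"],s["tcp_pos"],s["eef_rot"],r.grip_point_offset)
for n in ["top","scene","wrist"]:
    c=viewer.capture(n);cv2.imwrite(f"pics/{n}0.png",c["image"])
    T=np.array(c["camera_from_world"]);print(n,(-T[:3,:3].T@T[:3,3]).round(3))
    for l,z in [("column_mouth",.058),("spacer_center",.009),("filter_center",.0055)]:
        for d in pinpoint(l,n): print(l,round(d["score"],2),np.round(d["location"]),at_z(c,d["location"][::-1],z).round(4))
E
```

```text
0.0 [ 0.2748801  -0.6159732   0.22561336] [ 1.79905503e+02 -8.85887920e-03 -1.55953400e+02] -0.0188
top [0.431 0.007 0.787]
spacer_center 0.69 [234. 226.] [0.4299 0.193  0.009 ]
spacer_center 0.58 [282. 240.] [0.3311 0.1643 0.009 ]
filter_center 0.58 [184. 299.] [0.5313 0.0431 0.0055]
filter_center 0.56 [230. 302.] [0.4345 0.0368 0.0055]
scene [1.393 0.315 0.664]
column_mouth 0.97 [264. 392.] [0.6566 0.2022 0.058 ]
spacer_center 0.75 [219. 407.] [0.4294 0.1945 0.009 ]
spacer_center 0.54 [198. 404.] [0.3414 0.1724 0.009 ]
filter_center 0.77 [238. 336.] [0.5389 0.0562 0.0055]
filter_center 0.48 [212. 341.] [0.4357 0.0374 0.0055]
wrist [ 0.198 -0.652  0.384]
```

View pics/top0.png

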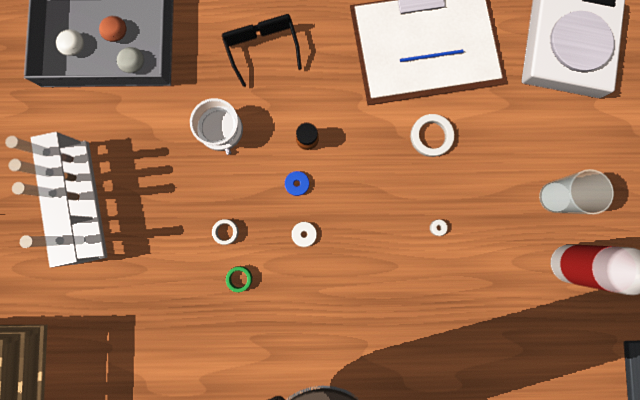

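View pics/scene0.png

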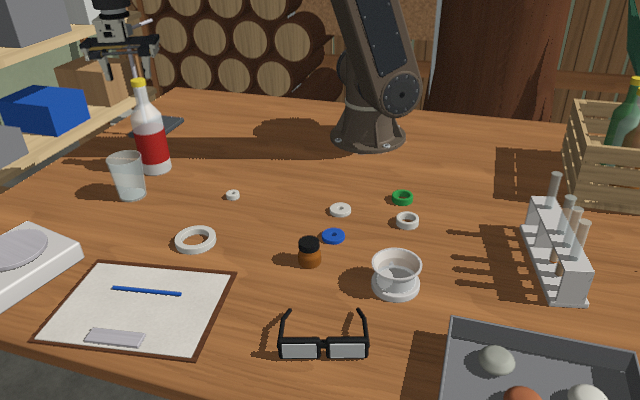

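Top picture: the white ring with the wide hole at (224,232) is the spacer and its look-alike is the green ring at (238,279). The white disc with the small hole at (304,234) is the filter. Its look-alikes are the blue disc at (297,183), the wide white ring at (433,135) and the narrow white ring at (439,228). The column is at (216,125) and the jar at (307,135). I choose the white 52 mm rings, and check them in one crop plus a refined measurement.

Run:
```python
from h import *
import cv2
c=viewer.capture("top");im=c["image"]
cv2.imwrite("pics/crop1.png",cv2.resize(im[80:300,180:340],None,fx=2.5,fy=2.5,interpolation=cv2.INTER_CUBIC))
for n in ["top","scene"]:
    c=viewer.capture(n)
    for l,z in [("spacer_center",.018),("filter_center",.011)]:
        for d in outline_of(l,n):
            m=d["mask"].astype(np.uint8)
            cs,_=cv2.findContours(m,cv2.RETR_EXTERNAL,cv2.CHAIN_APPROX_NONE)
            k=max(cs,key=cv2.contourArea).reshape(-1,2)
            P=np.array([at_z(c,p,z/2)[:2] for p in k.astype(float)])
            print(n,l,round(d["score"],2),d["box"],"mid",((P.max(0)+P.min(0))/2).round(4),"size",np.ptp(P,axis=0).round(4), m.sum())
# column rim: white pixels in top
    for d in recognise("column_mouth",n)+outline_of("column_mouth",n): print(n,d["score"],d["box"])
```

```text
top spacer_center 0.77 [212.7, 220.7, 237.3, 242.7] mid [0.4353 0.1959] size [0.0495 0.0536] 383
top spacer_center 0.72 [228.7, 266.9, 249.8, 291.6] mid [0.3384 0.1676] size [0.0505 0.051 ] 330
top filter_center 0.88 [283.0, 170.8, 311.7, 195.8] mid [0.5348 0.0481] size [0.0487 0.0482] 411
top filter_center 0.64 [291.0, 218.1, 317.7, 244.6] mid [0.4281 0.0343] size [0.0477 0.0519] 481
top 0.68 [190.2, 97.0, 243.2, 154.8]
top 0.58 [291.2, 219.0, 316.1, 246.9]
top 0.88 [187.8, 98.2, 242.6, 154.6]
scene spacer_center 0.83 [392.6, 188.7, 411.2, 202.5] mid [0.3355 0.1657] size [0.0783 0.0532] 298
scene spacer_center 0.81 [393.6, 212.1, 420.1, 231.2] mid [0.4315 0.1952] size [0.0745 0.0531] 346
scene filter_center 0.64 [323.7, 230.2, 345.5, 246.2] mid [0.532  0.0467] size [0.0624 0.0536] 325
scene filter_center 0.52 [331.9, 204.2, 350.8, 219.9] mid [0.4247 0.0318] size [0.065  0.0524] 269
scene 0.58 [370.4, 248.4, 420.3, 301.5]
scene 0.98 [370.9, 250.1, 421.0, 302.1]
```

View pics/crop1.png

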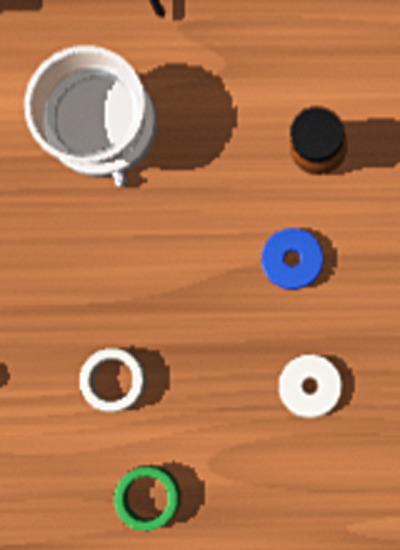

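The crop shows the spacer (wide hole) at (224,232), the filter (small hole) at (304,234) and the rim centre at about (214.4,122.2). The choice is confirmed. Next I work out the moves.

Run:
```python
from h import *
c=viewer.capture("top")
print(at_z(c,(224.2,231.4),.013),at_z(c,(303.8,233.8),.008),at_z(c,(214.2,122.0),.058), at_z(c,(189.8,122),.058)[:2]-at_z(c,(238.7,122),.058)[:2])
for p in [(.45,-.2,.2),(.431,.194,.15)]: print(tool(p))
```

```text
[0.43443391 0.19654218 0.013     ] [0.42741252 0.03367531 0.008     ] [0.6504804  0.20752475 0.058     ] [0.00096322 0.09667664]
[-32.94113248  30.89686708   2.65707494]
[-47.26273839  67.65105492   7.65620289]
```

Run:
```python
from h import *
c=viewer.capture("scene")
b=at_z(c,(154,166),0);print("bottle base",b)
for h in (.15,.2,.25,.3): print(h,proj(c,[b[0],b[1],h]))
g=at_z(c,(130,195),0);print("glass",g); 
for h in (.1,.15): print(h,proj(c,[g[0],g[1],h]))
print(proj(c,r.get_state()["tcp_pos"]),r.get_state()["tcp_pos"])
T=np.array(viewer.capture("top")["camera_from_world"]);
for p in [(.20,-.5,.30),(.25,-.616,.40),(.275,-.616,.40),(.45,-.2,.40)]: print(p,tool(p))
```

```text
bottle base [ 0.34505042 -0.54190112  0.        ]
0.15 [142.91483394 116.87158355]
0.2 [138.93706366  99.20308797]
0.25 [134.80477903  80.82603477]
0.3 [130.50924253  61.69879507]
glass [ 0.5003265  -0.51016016  0.        ]
0.1 [120.9398225  160.64234121]
0.15 [116.12546443 142.35228678]
[129.17179805  78.86703057] [ 0.27510252 -0.61639639  0.22655828]
(0.2, -0.5, 0.3) [ 2.11271298 13.68914296 -7.34024573]
(0.25, -0.616, 0.4) [  2.27489783   1.05788101 -17.33949158]
(0.275, -0.616, 0.4) [-8.02023764e-03  3.89182651e-02 -1.73394385e+01]
(0.45, -0.2, 0.4) [-32.94398682  30.89393571 -17.34139095]
```

View pics/wrist0.png

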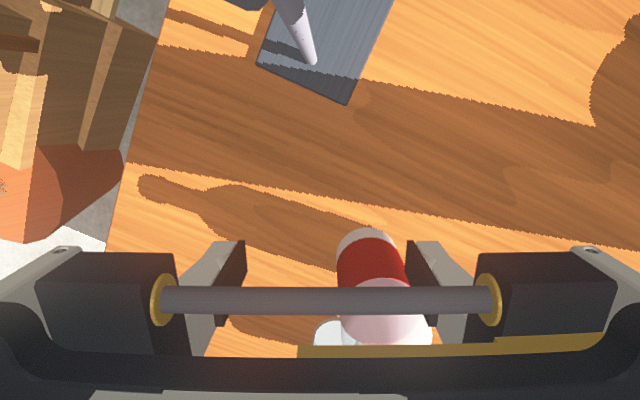

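The wrist picture shows the bottle (about 0.25 m tall, standing at 0.345, -0.54) close to the gripper, at (385,285). So I go straight up first, then across.

>>> move_arm(targets=[[[0,0,-12],[0,0,0]],[[0,0,-14],[0,0,0]],[[0,0,-14],[0,0,0]],[[-33,31,-14],[0,0,0]],[[-33,31,-14],[0,0,0]]], jaw=8.7, squeeze=15)

```text
time_s: 1.92
tcp_pos: [0.3235, -0.5, 0.3655]
eef_rot: [179.9, -0.0, -156.1]
contact_force: [1.2, 0.5, 0.2]
gripper_width: 0.0869
gripper_force: 0.0
```

Run:
```python
from h import *
for p in [(.45,-.2,.36),(.44,.0,.25),(.434,.196,.12)]: print(tool(p).round(1))
```

```text
[-23.7  22.3   0.6]
[-30.9  40.9  11.6]
[-38.4  59.1  24.6]
```

>>> move_arm(targets=[[[-23.7,22.3,0.6],[0,0,0]],[[-23.7,22.3,0.6],[0,0,0]],[[-23.7,22.3,0.6],[0,0,0]],[[-23.7,22.3,0.6],[0,0,0]],[[-23.7,22.3,0.6],[0,0,0]]])

```text
time_s: 2.55
tcp_pos: [0.4441, -0.2108, 0.3606]
eef_rot: [180.0, 0.0, -155.9]
contact_force: [0.9, -0.0, -0.2]
gripper_width: 0.0869
gripper_force: 0.0
```

Run:
```python
from h import *
for p in [(.44,.0,.25),(.434,.196,.12)]: print(tool(p).round(1))
```

```text
[-8.2 19.4 11.1]
[-15.6  37.6  24.1]
```

>>> move_arm(targets=[[[-15.6,37.6,24.1],[0,0,0]],[[-15.6,37.6,24.1],[0,0,0]],[[-15.6,37.6,24.1],[0,0,0]],[[-15.6,37.6,24.1],[0,0,0]],[[-15.6,37.6,24.1],[0,0,0]]])

```text
time_s: 3.18
tcp_pos: [0.4362, 0.0576, 0.2007]
eef_rot: [180.0, 0.1, -155.9]
contact_force: [1.0, 0.7, 0.1]
gripper_width: 0.0873
gripper_force: 0.0
```

>>> move_arm(targets=[[[-5.3,12.9,8.3],[0,0,0]],[[-5.3,12.9,8.3],[0,0,0]],[[-5.3,12.9,8.3],[0,0,0]],[[-5.3,12.9,8.3],[0,0,0]]])

```text
time_s: 3.68
tcp_pos: [0.4316, 0.1965, 0.1167]
eef_rot: [-179.9, -0.2, -155.8]
contact_force: [-0.0, -0.1, 0.5]
gripper_width: 0.0867
gripper_force: 0.0
```

Run:
```python
from h import *
s=r.get_state();print(s["tcp_pos"],s["joints"])
c=viewer.capture("wrist");cv2.imwrite("pics/w1.png",c["image"])
for d in pinpoint("spacer_center","wrist"): print(d["score"],d["location"],at_z(c,d["location"][::-1],.009))
for d in outline_of("spacer_center","wrist"):
    m=d["mask"].astype(np.uint8)
    cs,_=cv2.findContours(m,cv2.RETR_EXTERNAL,cv2.CHAIN_APPROX_NONE)
    k=max(cs,key=cv2.contourArea).reshape(-1,2)
    P=np.array([at_z(c,p,.009)[:2] for p in k.astype(float)])
    print(round(d["score"],2),d["box"],"mid",((P.max(0)+P.min(0))/2).round(4),"size",np.ptp(P,axis=0).round(4))
print(proj(c,(.434,.196,.018)),tool((.434,.196,.003)))
```

```text
[0.43159192 0.19650584 0.11669035] [ 4.83259455e+01  7.80225041e+00 -3.25315022e+01 -1.62956738e-02
 -4.98618955e+01 -1.14115286e+02]
0.8 [201.1, 322.8] [0.43603491 0.19461277 0.009     ]
0.86 [311.0, 41.7, 374.5, 114.9] mid [0.3382 0.1668] size [0.0531 0.0532]
0.75 [293.0, 170.1, 354.7, 234.6] mid [0.4355 0.1961] size [0.055  0.0539]
[325.19875444 202.98395711] [-0.17985676  0.0289514  11.56652871]
```

View pics/w1.png

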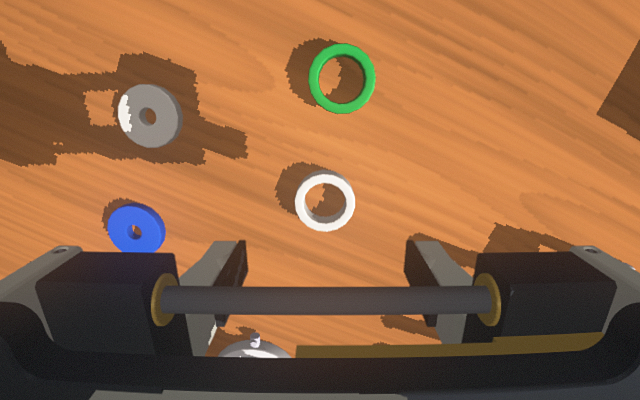

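The wrist picture shows the white wide-hole ring at (325,202), where the estimate projects, with the green one at (342,78). Descending.

>>> move_arm(targets=[[[-0.3,0,6],[0,0,0]],[[-0.3,0,9.5],[0,0,0]],[[-0.3,0,11.3],[0,0,0]],[[-0.3,0,11.3],[0,0,0]]])

```text
time_s: 4.32
tcp_pos: [0.4351, 0.1952, 0.0051]
eef_rot: [-180.0, -0.1, -156.0]
contact_force: [1.2, -0.1, 0.2]
gripper_width: 0.0868
gripper_force: 0.0
```

>>> move_arm(targets=[[[0,0,0],[0,0,0]],[[0,0,0],[0,0,0]],[[0,0,0],[0,0,0]],[[0,0,0],[0,0,0]],[[0,0,0],[0,0,0]]], jaw=4.6, squeeze=15)

```text
time_s: 4.95
tcp_pos: [0.4355, 0.1968, 0.006]
eef_rot: [180.0, 0.0, -155.9]
contact_force: [-0.9, -0.6, 4.8]
gripper_width: 0.0508
gripper_force: 15.0
```

>>> move_arm(targets=[[[0,0,-3],[0,0,0]],[[0,0,-8],[0,0,0]],[[0,0,-12],[0,0,0]],[[0,0,-12],[0,0,0]]])

```text
time_s: 5.45
tcp_pos: [0.4369, 0.198, 0.1287]
eef_rot: [179.9, 0.3, -155.9]
contact_force: [0.2, 0.4, -0.4]
gripper_width: 0.0513
gripper_force: 15.0
```

Run:
```python
from h import *
s=r.get_state();print(s["tcp_pos"],s["gripper_width"],s["gripper_force"],s["contact_force"])
for n in ["wrist","scene"]:
    c=viewer.capture(n);cv2.imwrite(f"pics/{n}2.png",c["image"])
    for d in pinpoint("column_mouth",n): print(n,d["score"],d["location"],at_z(c,d["location"][::-1],.058))
for y in (.2022,.2075): print(tool((.65,y,.126)))
```

```text
[0.43685079 0.19804226 0.12866385] 0.05127019514284214 14.999685203656554 [ 0.18118335  0.39477493 -0.43408239]
scene 0.74 [264.4, 393.4] [0.65745778 0.20448309 0.058     ]
[-19.91513406  -8.20965055  -0.18042366]
[-20.13103975  -7.72562132  -0.18108426]
```

View pics/wrist2.png

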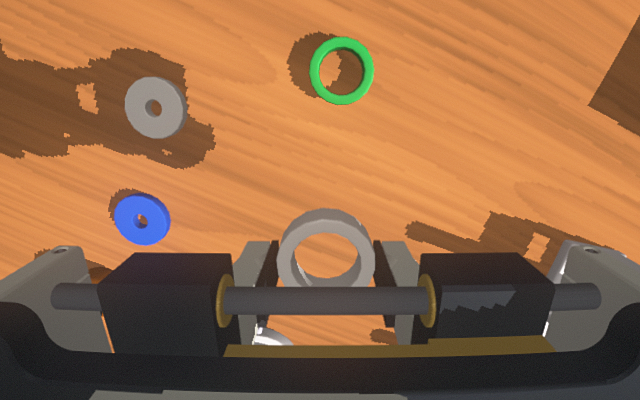

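The spacer is held level at (326,250) in the wrist view. Next I fit the rim circle to the edges in both fixed cameras.

Run:
```python
from h import *
from scipy.optimize import least_squares
C={n:viewer.capture(n) for n in ["top","scene"]}
out=[]
for n,(a,b,cc,d) in [("top",(185,243,90,155)),("scene",(365,427,243,305))]:
    im=C[n]["image"]; cv2.imwrite(f"pics/rim_{n}.png",cv2.resize(im[cc:d,a:b],None,fx=6,fy=6,interpolation=cv2.INTER_CUBIC))
a=cv2.imread("pics/rim_top.png");b=cv2.imread("pics/rim_scene.png")
h=max(a.shape[0],b.shape[0]);pad=lambda i:cv2.copyMakeBorder(i,0,h-i.shape[0],0,0,cv2.BORDER_CONSTANT)
cv2.imwrite("pics/rims.png",cv2.hconcat([pad(a),pad(b)]));print(a.shape,b.shape)
th=np.linspace(0,2*np.pi,73)
def box(n,x):
    P=np.array([proj(C[n],(x[0]+.047*np.cos(t),x[1]+.047*np.sin(t),.058)) for t in th]); return np.r_[P.min(0),P.max(0)]
t_top=np.array([189.8,98,238.8,146.4]); t_sc=np.array([371,249.5,421])
for w in [(1,0),(0,1),(1,1)]:
    s=least_squares(lambda x:np.r_[w[0]*(box("top",x)-t_top),w[1]*(box("scene",x)[:3]-t_sc)],[.65,.206])
    print(w,s.x,s.fun.round(1))
```

```text
(390, 348, 3) (372, 372, 3)
(1, 0) [0.65032102 0.20730724] [ 0.7  1.  -0.7 -1.  -0.  -0.  -0. ]
(0, 1) [0.6574914  0.20915213] [-0.  -0.  -0.  -0.  -0.2 -0.   0.2]
(1, 1) [0.65148717 0.20784751] [ 0.5  0.5 -1.  -1.6 -0.2 -2.   0. ]
```

View pics/rims.png

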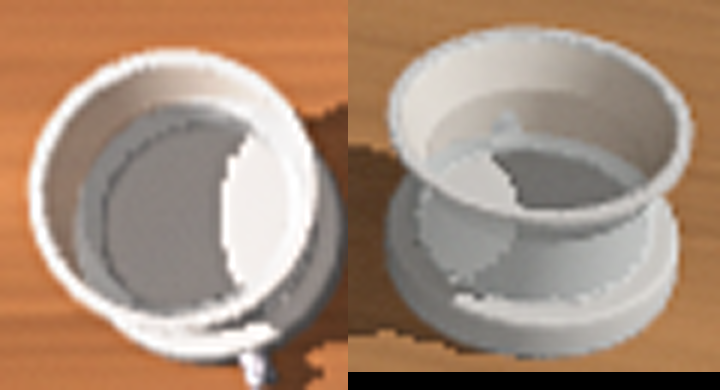

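The rim centre is at about (0.651, 0.208). After reading the rim edges in the crop again (top camera columns 190–238, scene camera rows 247.5–280), both cameras agree to a few mm.

>>> move_arm(targets=[[[-20.2,-7.8,0],[0,0,0]],[[-20.2,-7.8,0],[0,0,0]],[[-20.2,-7.8,0],[0,0,0]],[[-20.2,-7.8,0],[0,0,0]],[[-20.2,-7.8,0],[0,0,0]]])

```text
time_s: 6.38
tcp_pos: [0.6528, 0.207, 0.1227]
eef_rot: [-180.0, -0.2, -156.0]
contact_force: [-0.4, 0.2, -0.6]
gripper_width: 0.0511
gripper_force: 15.0
```

Run:
```python
from h import *
s=r.get_state();print(s["tcp_pos"],s["gripper_width"],tool((.651,.208,.062)))
```

```text
[0.65275604 0.20698169 0.12273462] 0.05111133038025196 [0.09886286 0.16832939 6.073717  ]
```

>>> move_arm(targets=[[[0.1,0.2,3],[0,0,0]],[[0.1,0.2,6],[0,0,0]],[[0.1,0.2,6],[0,0,0]],[[0.1,0.2,6],[0,0,0]]])

```text
time_s: 6.88
tcp_pos: [0.65, 0.2094, 0.0664]
eef_rot: [-180.0, 0.0, -155.9]
contact_force: [0.6, -0.1, 0.6]
gripper_width: 0.051
gripper_force: 15.0
```

Run:
```python
from h import *
for i in range(3):
    c=viewer.capture("scene");s=r.get_state();print(s["tcp_pos"],s["contact_force"])
im=c["image"];t=viewer.capture("top")["image"]
cr=lambda i,a,b,w,h:cv2.resize(i[b:b+h,a:a+w],None,fx=4,fy=4,interpolation=cv2.INTER_CUBIC)
cv2.imwrite("pics/drop1.png",cv2.hconcat([cr(t,165,70,100,110),cr(im,345,200,100,110)]))
```

```text
[0.65040629 0.2095584  0.06699512] [ 0.345378    0.00657452 -0.80056305]
[0.65052608 0.20965351 0.06720534] [-0.10252401 -0.02663537 -0.37945598]
[0.65051814 0.20960347 0.06718199] [-0.57817572  0.09631426 -0.89962632]
```

View pics/drop1.png

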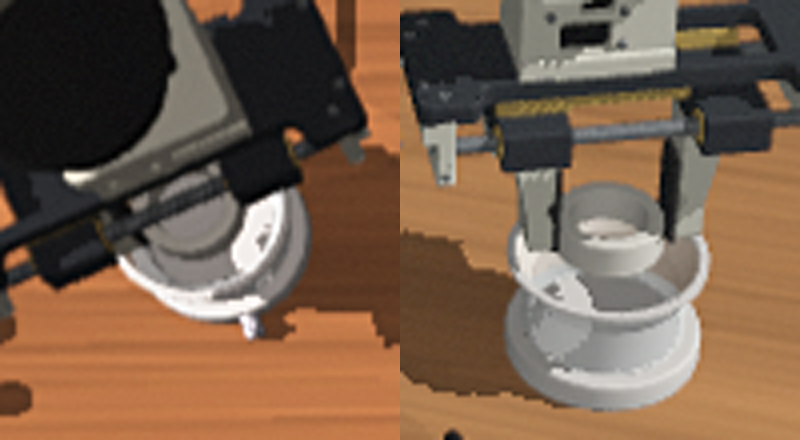

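The picture shows the spacer centred over the mouth (ring centre at 611 against rim centre at 609 in the scene crop). I lower it 4 mm and release.

>>> move_arm(targets=[[[0,0,0.4],[0,0,0]],[[0,0,0.4],[0,0,0]],[[0,0,0.4],[0,0,0]]])

```text
time_s: 7.45
tcp_pos: [0.6498, 0.2091, 0.0615]
eef_rot: [-180.0, -0.0, -155.9]
contact_force: [0.1, -0.0, 0.2]
gripper_width: 0.0514
gripper_force: 15.0
```

>>> move_arm(targets=[[[0,0,0],[0,0,0]],[[0,0,0],[0,0,0]],[[0,0,0],[0,0,0]],[[0,0,0],[0,0,0]],[[0,0,0],[0,0,0]]], jaw=8.7)

```text
time_s: 8.07
tcp_pos: [0.6499, 0.2092, 0.0616]
eef_rot: [180.0, 0.0, -155.9]
contact_force: [0.7, -0.1, 0.2]
gripper_width: 0.0861
gripper_force: 0.0
```

>>> move_arm(targets=[[[0,0,-5],[0,0,0]],[[0,0,-10],[0,0,0]],[[0,0,-12],[0,0,0]]])

```text
time_s: 8.45
tcp_pos: [0.6513, 0.2097, 0.1855]
eef_rot: [180.0, 0.3, -155.9]
contact_force: [0.4, -0.2, -0.3]
gripper_width: 0.0866
gripper_force: 0.0
```

Run:
```python
from h import *
c=viewer.capture("scene");w=viewer.capture("wrist");im=c["image"];t=viewer.capture("top")
for d in outline_of("filter_center","top")+outline_of("filter_center","scene"):print(round(d["score"],2),d["box"])
print(tool((.428,.034,.18)),r.get_state()["tcp_pos"])
cr=lambda i,a,b,w,h:cv2.resize(i[b:b+h,a:a+w],None,fx=4,fy=4,interpolation=cv2.INTER_CUBIC)
cv2.imwrite("pics/drop2.png",cv2.hconcat([cr(t["image"],165,70,100,110),cr(im,345,210,100,110)]))
```

```text
0.88 [291.1, 220.4, 318.3, 245.1]
0.81 [284.9, 173.8, 310.3, 196.1]
0.71 [330.6, 203.8, 351.2, 218.9]
0.63 [324.3, 229.5, 341.6, 245.5]
[27.33440325 -6.96370963  0.09126678] [0.64926937 0.20894763 0.1805571 ]
```

View pics/drop2.png

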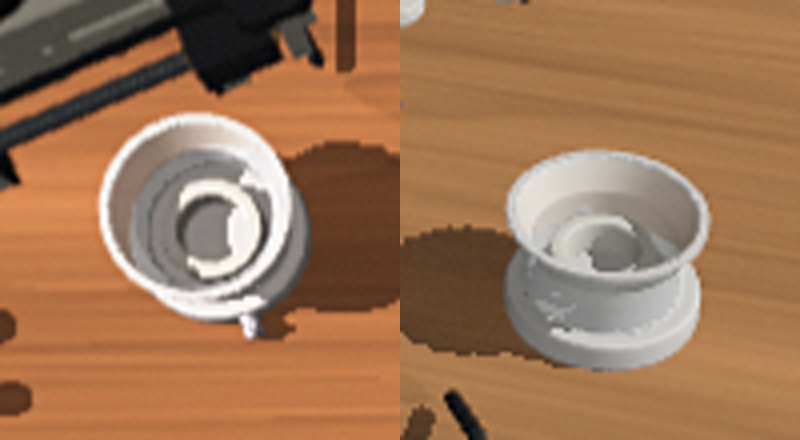

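The picture shows the spacer lying flat on the column floor in both views, at crop (221,228) and (605,250). Now the filter.

>>> move_arm(targets=[[[27.3,-7,3],[0,0,0]],[[27.3,-7,3],[0,0,0]],[[27.3,-7,3],[0,0,0]],[[27.3,-7,3],[0,0,0]],[[27.3,-7,3],[0,0,0]]])

```text
time_s: 9.32
tcp_pos: [0.4257, 0.0318, 0.1501]
eef_rot: [180.0, -0.2, -156.0]
contact_force: [0.1, 0.6, 0.5]
gripper_width: 0.0867
gripper_force: 0.0
```

Run:
```python
from h import *
c=viewer.capture("wrist")
for d in pinpoint("filter_center","wrist"): print(d["score"],d["location"],at_z(c,d["location"][::-1],.0055))
for d in outline_of("filter_center","wrist"):
    k=np.argwhere(d["mask"])[:,::-1].astype(float)
    P=np.array([at_z(c,p,.0055)[:2] for p in k]); cb=c["image"][d["mask"]].mean(0)
    print(round(d["score"],2),d["box"],"mid",((P.max(0)+P.min(0))/2).round(4),"size",np.ptp(P,axis=0).round(4),"bgr",cb.round())
s=r.get_state();print(s["tcp_pos"],s["joints"],tool((.428,.034,.004)))
```

```text
0.92 [279.9, 297.7] [0.53451091 0.04624903 0.0055    ]
0.66 [191.1, 327.0] [0.43014321 0.03426867 0.0055    ]
0.59 [273.4, 256.6, 326.2, 287.0] mid [0.5284 0.0471] size [0.0442 0.0516] bgr [193.  98.  73.]
0.55 [298.2, 163.4, 356.4, 215.1] mid [0.4287 0.0338] size [0.0535 0.0529] bgr [224. 231. 237.]
[0.42757435 0.03286721 0.15096241] [ 3.09510448e+01  7.75425117e-01 -3.50418195e+01 -1.55566668e-02
 -5.42500718e+01 -9.69289779e+01] [-0.10251047  0.0850248  14.69613601]
```

>>> move_arm(targets=[[[-0.1,0.1,6],[0,0,0]],[[-0.1,0.1,11],[0,0,0]],[[-0.1,0.1,13.5],[0,0,0]],[[-0.1,0.1,14.7],[0,0,0]],[[-0.1,0.1,14.7],[0,0,0]]])

```text
time_s: 10.1
tcp_pos: [0.4296, 0.0353, 0.0039]
eef_rot: [-180.0, -0.1, -155.9]
contact_force: [-0.1, 0.0, -0.1]
gripper_width: 0.0867
gripper_force: 0.0
```

>>> move_arm(targets=[[[0,0,0],[0,0,0]],[[0,0,0],[0,0,0]],[[0,0,0],[0,0,0]],[[0,0,0],[0,0,0]],[[0,0,0],[0,0,0]]], jaw=4.6)

```text
time_s: 10.72
tcp_pos: [0.4299, 0.0354, 0.0049]
eef_rot: [-180.0, 0.0, -155.9]
contact_force: [-0.4, -0.3, 4.0]
gripper_width: 0.0516
gripper_force: 15.0
```

>>> move_arm(targets=[[[0,0,-3],[0,0,0]],[[0,0,-8],[0,0,0]],[[0,0,-12],[0,0,0]],[[0,0,-12],[0,0,0]]])

```text
time_s: 11.22
tcp_pos: [0.4314, 0.0362, 0.1275]
eef_rot: [180.0, 0.4, -155.9]
contact_force: [0.5, -0.7, -1.4]
gripper_width: 0.0518
gripper_force: 15.0
```

Run:
```python
from h import *
t=viewer.capture("top")
for d in outline_of("filter_center","wrist"): print(d["score"],d["box"])
c=viewer.capture("wrist")
for d in outline_of("filter_center","wrist"): print(d["score"],d["box"],c["image"][d["mask"]].mean(0))
print("spacer at",at_z(t,(220.3,127),.034),tool((.651,.208,.126)),r.get_state()["tcp_pos"],t["image"][225:243,294:314].mean((0,1)))
```

```text
0.59 [273.4, 256.6, 326.2, 287.0]
0.55 [298.2, 163.4, 356.4, 215.1]
0.67 [280.0, 208.8, 375.3, 287.8] [142.52760637 150.26599545 159.41977915]
spacer at [0.64713009 0.20154478 0.034     ] [-27.35057045   6.76181631  -0.30774133] [0.42873583 0.03485435 0.12349406] [59.18333333 58.26666667 59.60555556]
```

>>> move_arm(targets=[[[-27.2,6.6,0],[0,0,0]],[[-27.2,6.6,0],[0,0,0]],[[-27.2,6.6,0],[0,0,0]],[[-27.2,6.6,0],[0,0,0]],[[-27.2,6.6,0],[0,0,0]]])

```text
time_s: 12.05
tcp_pos: [0.6524, 0.2078, 0.1213]
eef_rot: [-180.0, -0.2, -155.9]
contact_force: [-0.1, -0.4, -1.2]
gripper_width: 0.0513
gripper_force: 15.0
```

Run:
```python
from h import *
for i in range(2): viewer.capture("wrist")
s=r.get_state();print(s["tcp_pos"],s["gripper_width"],tool((.650,.206,.062)))
```

```text
[0.65231033 0.2077355  0.12089218] 0.05123956178293082 [ 0.25935991 -0.0593296   5.89029691]
```

>>> move_arm(targets=[[[0.2,0,3],[0,0,0]],[[0.2,0,5.5],[0,0,0]],[[0.2,0,5.8],[0,0,0]],[[0.2,0,5.8],[0,0,0]],[[0.2,0,5.8],[0,0,0]]])

```text
time_s: 12.78
tcp_pos: [0.6498, 0.2058, 0.0677]
eef_rot: [180.0, 0.1, -155.9]
contact_force: [-0.6, -0.0, -0.9]
gripper_width: 0.0515
gripper_force: 15.0
```

>>> move_arm(targets=[[[0,0,0.5],[0,0,0]],[[0,0,0.5],[0,0,0]],[[0,0,0.5],[0,0,0]]])

```text
time_s: 13.15
tcp_pos: [0.6493, 0.2055, 0.0617]
eef_rot: [-180.0, 0.0, -155.9]
contact_force: [-0.8, 0.5, 0.3]
gripper_width: 0.0516
gripper_force: 15.0
```

>>> move_arm(targets=[[[0,0,0],[0,0,0]],[[0,0,0],[0,0,0]],[[0,0,0],[0,0,0]],[[0,0,0],[0,0,0]],[[0,0,0],[0,0,0]]], jaw=8.7)

```text
time_s: 13.78
tcp_pos: [0.6493, 0.2056, 0.0616]
eef_rot: [180.0, 0.0, -155.9]
contact_force: [0.7, 0.1, 0.2]
gripper_width: 0.0861
gripper_force: 0.0
```

>>> move_arm(targets=[[[0,0,-5],[0,0,0]],[[0,0,-10],[0,0,0]],[[0,0,-14],[0,0,0]],[[0,0,-14],[0,0,0]]])

```text
time_s: 14.28
tcp_pos: [0.6511, 0.2064, 0.2062]
eef_rot: [180.0, 0.4, -155.9]
contact_force: [-0.8, 0.5, -0.4]
gripper_width: 0.087
gripper_force: 0.0
```

Run:
```python
from h import *
c=viewer.capture("scene");im=c["image"];t=viewer.capture("top")
cr=lambda i,a,b,w,h:cv2.resize(i[b:b+h,a:a+w],None,fx=5,fy=5,interpolation=cv2.INTER_CUBIC)
cv2.imwrite("pics/drop3.png",cv2.hconcat([cr(t["image"],180,90,75,80),cr(im,360,235,75,80)]))
s=r.get_state();print(s["tcp_pos"],s["contact_force"])
```

```text
[0.64908578 0.2056333  0.20181646] [-0.42168144  0.45291963 -0.35769099]
```

View pics/drop3.png

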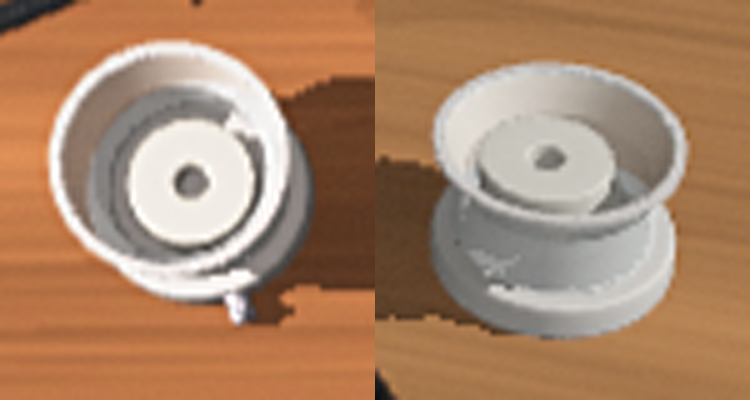

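The last picture shows the filter lying flat on the spacer. It is round in the top view at (191,181) and its ellipse matches the rim's in the scene view at (547,157). The gripper is clear, so I hand in.

```bash
python3 -c "
from plant import r
print(r.close_job())"
```

```text
the job is handed in; nothing more can be done
None
```

The white spacer lies flat on the column floor with the white filter flat on top of it, the gripper is clear, and the job was handed in at about 14.4 s of the 51 s allowed; no verdict was returned.

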